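# Shim the rocking centrifuge

### The arm

A 6-joint arm with a two-finger parallel gripper is mounted at the origin on the work surface. World frame = base frame: x ahead of the robot, y to its left, z up, the work surface at z = 0. Lengths are in mm, angles in degrees, forces in N, time in s.
With the tool pointing down it reaches from about 350 to 850 mm from the base axis. Payload 8.1 kg.
Tool frame: the origin (TCP) lies midway between the tips of the shut fingers; the grasp point (between the pads) lies 19 mm behind it; z points along the fingers, x is the direction in which the jaws open and shut, and the axes are right-handed (so a half turn about z gives the same grasp; the last joint's range is limited). The gripper opens to 85 mm and grips with 20 to 120 N. Pads are 22 mm wide; open, the fingers measure 114 mm over their backs; the gripper's body (76 mm by 85 mm) begins 54 mm behind the grasp point. The pads swing forward as they close: fully open they stand 13 mm farther back than shut.
Start: joints at [-72.101, 7.471, 85.268, -0, 87.261, -4.893], TCP at [232.455, -553.146, 231.292] pointing down, gripper open.
Joint ranges: [-169.43, 169.43], [-51.17, 129.36], [1.28, 143.12], [-76.62, 256.62], [0, 156.53], [-152.29, 152.29]. Speed limits (degrees/s): [136.94, 136.94, 159.86, 180, 180, 180].

### API

Orientations are given as [roll, pitch, yaw] about the fixed x, y, z axes, in that order (R = Rz(yaw) Ry(pitch) Rx(roll)).
In Python, from bench import monitor, cams, r gives the robot as it stands.
- The arm moves only by the tool jog_arm, never from a script. Its arguments are lists of equal length, an entry for each row: "offset": the shift along the tool's x, y, z in mm, a list of three; "delta_rot": the turn, a rotation vector about the tool's x, y, z in degrees, a list of three; "jaw": the opening in per cent of the stroke, from 0 (shut) to 100 (fully open). In form: {"offset": [[x, y, z], ...], "delta_rot": [[rx, ry, rz], ...], "jaw": [jaw, ...]}. A call has 1 to 20 rows; each row shifts and turns the pose as measured when the row begins, along the tool's axes as they then stand; what a row does not reach is not made up. A row lasts 1/10 s, in which the tool goes at most 50 mm and 8.59 degrees, less where a joint would pass 70% of its speed; a pose out of reach is approached as far as the arm can. A call is refused whole if a number of a shift passes 50 or a number of a turn 8.59, either way. A call with a gripper value outside its range is refused whole. The fingers move at their own pace and stop on an object; "newtons" is the grip in N (left out, the last holds). Time passes only in rows, so rows that do not move let the fingers close. It gives the time, the measured TCP pose, the force and the opening at its end, in the units of the state.
- monitor.sense(): the state, without advancing time (a new reading comes with each control period).
- cams.snapshot(name): name is "side" or "top"; returns (picture, depth): 384x512x3 uint8, red, green, blue; 384x512 float32, mm along the optical axis (not along the pixel's ray), 0 where there is no reading.
- cams.camera_model(name): a dict with "K" (3x3 intrinsics, pixels), "k1" (the pictures are not rectified: a ray, as slopes to the right and down, at radius r is drawn at 1 + k1 r^2 times it, then the intrinsics apply), "camera_from_world" (4x4, takes a point from world to camera coordinates). Camera axes: x right, y down, z forward; pixel columns grow to the right and rows downward; lengths in mm; the calibration is good to about 2 mm. A picture is of the moment at which its call begins. camera_model takes no time and is no camera call.
- r.hand_in(): hands the job in, once; it reports no verdict.
The state is a dict: "time": time; "joint_pos": joint angles; "qd": joint speeds; "joint_efforts": joint torques, N m; "tool_pos": TCP position; "tcp_rot": TCP orientation; "ft_force": force on the tool from outside, world axes, zero at the start; "wrist_torque": the same for the moment, N m; "finger_gap": finger opening in mm.
Only numpy, scipy, OpenCV 4.12 (cv2) and the standard library are available. Lean on these libraries where they do the work, as an engineer would, in place of code of your own. Each camera call takes 0.05 s, during which the arm holds its last target.

### The job

The bench centrifuge on the right rocks because the foot at one corner is short. Push the wedge shim along the bench, thin edge first, under the middle of that short foot until the centrifuge stands level and no longer rocks, then draw your hand clear. Only slide the wedge with the fingertips: do not pick it up, do not push on the centrifuge itself, and leave everything else where it stands.

Things in the scene. Friction and masses are not known exactly. Their poses are not given: they have to be found in the camera images.
- centrifuge: Cream and grey round centrifuge, drum 244 mm across, 200 tall. Origin on the bench under the drum's centre, z up. Square grey base plate (underside 26, top 42 mm up when level), corners 191 mm out along own +x, -x, +y, -y, a foot under each. Feet at +x and -x stay planted; it rocks on the line between them, never slides. Short foot at +y. Control box between +x and +y, up to 145 mm out in each.
- rocking (a joint): Lean of the centrifuge about its own x axis, rad. 0 = level, with the foot at -y landed, the end of its travel: it then goes no further and the wedge jams. 0.0516 = leaning with the short foot down on the bench, as it starts and falls back by its own weight (4 to 9 N on the short foot).
- short_foot (a point): Lowest point, at the centre, of the short foot under the base plate's +y corner, 155 mm out from the centrifuge's origin: a bare steel dome (ball of 22 mm radius), 8 mm above the bench when level, on the bench when leaning. On top of the plate straight above it is a round grey boss, 38 mm across, 55 mm above the bench, with a small steel disc.
- wedge: Loose grey plastic wedge, 100 mm long, 44 wide, 90 g, flat sides, three dark ribs across the thick end. Origin at centre of underside, +x to thin edge. 2 mm thick at the thin edge (x=+50), rising evenly to 18 mm at the upright back face (x=-50). Balance point x=-13. The centrifuge comes level when the foot's centre is over about x=+14 of the wedge. Sliding in takes up to 20 N; it stays where left.
- jar: Bystander: small capped specimen jar, 42 mm across, 50 mm tall; origin at the centre of its underside.
- timer: Bystander: white bench timer lying flat, 65 x 50 x 24 mm; origin at the centre of its underside.
- tube_rack: Bystander: white tube rack with capped tubes, 90 x 130 mm, 80 mm tall; origin at the centre of its underside.
- bottle: Bystander: white bottle, 64 mm across, 150 mm tall; origin at the centre of its underside.
- beaker: Bystander: glass beaker, 72 mm across, 90 mm tall; origin at the centre of its underside.
- spatula: Bystander: steel spatula lying flat, 190 mm long.

How it is judged:
By the outcome, as a careful person would: the job done as asked, in the order asked, and still so for the second after the job is handed in, with the robot touching nothing.
It also fails if it takes over 61 s, if anything falls off the work surface, if the arm or the gripper's body presses on something with over 40 N, if the wrist force passes 120 N, or if a joint passes its speed limit or range.

## Working session

There is one attempt and no reset: what is moved stays moved. The work goes in short steps, Python scripts to look and compute and a tool call to move; the robot and the scene stay as the last step left them, time stands still between calls to the robot, and variables do not carry over. Pictures are saved under pics/ and viewed, and the job is handed in when it is done.

Besides the shell and the picture viewer there is one more tool, called after "Request:" as name(argument=value, ...) on one line, values as JSON. jog_arm: Moves the arm, as the interface text tells. Its arguments: {"type":"object","properties":{"offset":{"type":"array","items":{"type":"array","items":{"type":"number"}}},"delta_rot":{"type":"array","items":{"type":"array","items":{"type":"number"}}},"jaw":{"type":"array","items":{"type":"number"}},"newtons":{"type":"number"}},"required":["offset","delta_rot","jaw"]}

```bash
mkdir -p pics; ls
python3 - <<'E'
from bench import monitor,cams,r
import cv2,numpy as np
s=monitor.sense();print(s)
for n in("side","top"):
    p,d=cams.snapshot(n);cv2.imwrite(f"pics/{n}0.png",p[:,:,::-1]);np.savez(f"{n}0.npz",p=p,d=d)
    print(cams.camera_model(n))
E
```

```text
pics
{'time': 0.0, 'joint_pos': array([-7.21021301e+01,  7.51533739e+00,  8.53288220e+01, -6.51926263e-04,
        8.72602416e+01, -4.89369524e+00]), 'qd': array([-0.07096962,  0.05504249, -0.03103717, -0.03689462, -0.05261112,
       -0.1475912 ]), 'joint_efforts': array([-1.26231374e-03, -5.69409442e+01, -5.00546694e+01, -2.04462326e-04,
        1.52307161e-02, -4.10314044e-05]), 'tool_pos': array([ 232.27270875, -552.63414344,  230.24640859]), 'tcp_rot': array([-1.79991743e+02,  1.04075931e-01, -6.72083956e+01]), 'ft_force': array([-0.43482179,  0.15982947,  0.05132044]), 'wrist_torque': array([-0.01405083, -0.02861543,  0.02437762]), 'finger_gap': 85.21402710466145}
{'K': array([[400.37707422,   0.        , 256.52097655],
       [  0.        , 400.37707422, 192.11240639],
       [  0.        ,   0.        ,   1.        ]]), 'k1': 0.0212615514817648, 'camera_from_world': array([[-9.49347124e-01, -3.13696683e-01,  1.82873986e-02,
         5.34370840e+02],
       [-2.54711452e-01,  7.34146765e-01, -6.29404960e-01,
         1.35849008e+02],
       [ 1.84016613e-01, -6.02181798e-01, -7.76862258e-01,
         1.18571689e+03],
       [ 0.00000000e+00,  0.00000000e+00,  0.00000000e+00,
         1.00000000e+00]])}
{'K': array([[430.21588293,   0.        , 263.3567423 ],
       [  0.        , 430.21588293, 189.53554181],
       [  0.        ,   0.        ,   1.        ]]), 'k1': 0.031836600890643316, 'camera_from_world': array([[-9.54135253e-03, -9.99623467e-01, -2.57271461e-02,
         5.98359843e+01],
       [-9.87214131e-01,  1.35105870e-02, -1.58826079e-01,
         5.49216971e+02],
       [ 1.59113865e-01,  2.38827866e-02, -9.86971322e-01,
         1.09279765e+03],
       [ 0.00000000e+00,  0.00000000e+00,  0.00000000e+00,
         1.00000000e+00]])}
```

View pics/top0.png

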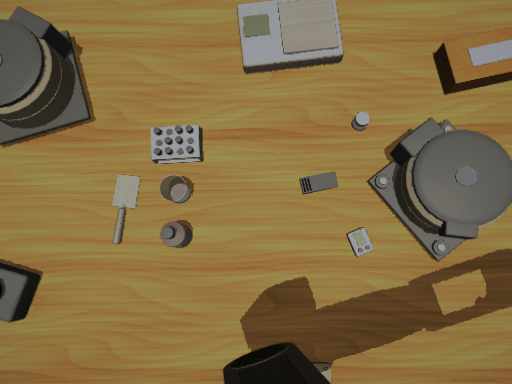

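View pics/side0.png

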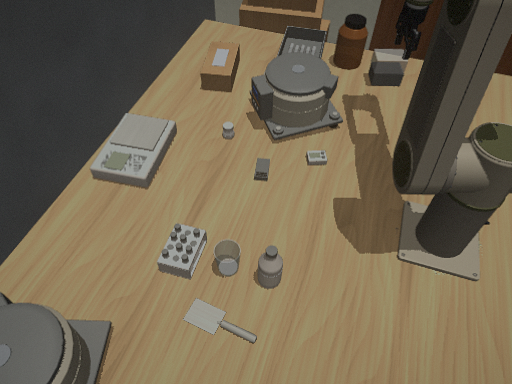

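Run:
```python
import cv2,numpy as np
p=np.load("top0.npz")["p"][:,:,::-1]
cv2.imwrite("pics/t1.png",cv2.resize(p[100:270,285:512],None,fx=3.5,fy=3.5,interpolation=cv2.INTER_CUBIC))
p=np.load("side0.npz")["p"][:,:,::-1]
cv2.imwrite("pics/s1.png",cv2.resize(p[40:190,210:360],None,fx=4,fy=4,interpolation=cv2.INTER_CUBIC))
```

```text
(no output)
```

View pics/t1.png

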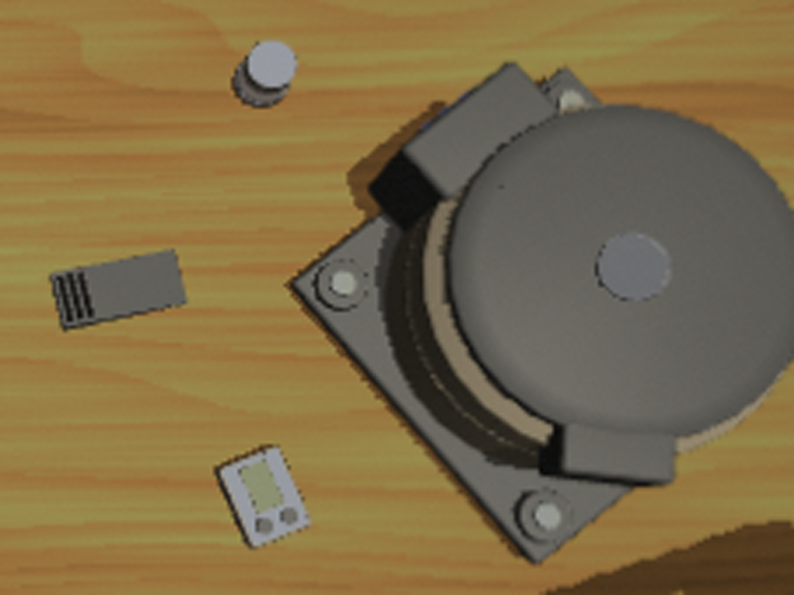

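View pics/s1.png

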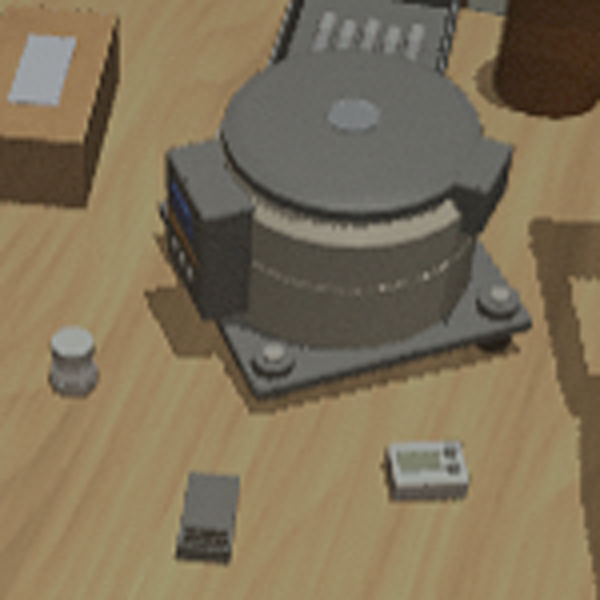

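```bash
cat > h.py <<'E'
import cv2,numpy as np
from bench import monitor,cams,r
def ray(n,uv,z):
    """pixel(s) -> world points on plane(s) z"""
    m=cams.camera_model(n);K=m["K"];k=m["k1"];T=m["camera_from_world"]
    uv=np.atleast_2d(uv).astype(float)
    q=cv2.undistortPoints(uv[:,None],K,np.array([k,0,0,0.]))[:,0]
    d=np.c_[q,np.ones(len(q))]@T[:3,:3]; c=-T[:3,:3].T@T[:3,3]
    return c+d*((z-c[2])/d[:,2])[:,None]
def proj(n,P):
    m=cams.camera_model(n);T=m["camera_from_world"]
    return cv2.projectPoints(np.atleast_2d(P).astype(float),cv2.Rodrigues(T[:3,:3])[0],T[:3,3],m["K"],np.array([m["k1"],0,0,0.]))[0][:,0]
def tri(uv1,uv2):
    o=[]
    for n,uv in(("top",uv1),("side",uv2)):
        a=ray(n,uv,0)[0];b=ray(n,uv,100)[0];d=(b-a)/np.linalg.norm(b-a);o.append((a,d))
    (a,d),(b,e)=o
    s=np.linalg.lstsq(np.c_[d,-e],b-a,rcond=None)[0]
    p,q=a+s[0]*d,b+s[1]*e
    return (p+q)/2,np.linalg.norm(p-q)
def snap(n,tag):
    p,d=cams.snapshot(n);cv2.imwrite(f"pics/{n}{tag}.png",p[:,:,::-1]);np.savez(f"{n}{tag}.npz",p=p,d=d);return p,d
E
python3 - <<'E'
from h import *
def discs(p,x0,x1,y0,y1,th):
    g=cv2.cvtColor(p,cv2.COLOR_RGB2HSV);m=((g[:,:,1]<50)&(g[:,:,2]>th)).astype(np.uint8)
    w=np.zeros_like(m);w[y0:y1,x0:x1]=m[y0:y1,x0:x1]
    n,l,s,c=cv2.connectedComponentsWithStats(w)
    return [(np.round(c[i],2),s[i,4]) for i in range(1,n) if s[i,4]>5]
pt=np.load("top0.npz");ps=np.load("side0.npz")
print(discs(pt['p'],370,460,110,260,150)); print(discs(ps['p'],260,350,100,145,135))
# wedge mask
for n,(x0,x1,y0,y1) in(("top",(290,350,160,205)),("side",(245,280,150,190))):
    p=np.load(n+"0.npz")['p'];g=cv2.cvtColor(p,cv2.COLOR_RGB2HSV)
    m=np.zeros(g.shape[:2],np.uint8);m[y0:y1,x0:x1]=(g[y0:y1,x0:x1,1]<70)*255
    n_,l,s,c=cv2.connectedComponentsWithStats(m);i=1+np.argmax(s[1:,4]);m=(l==i).astype(np.uint8)
    cn=max(cv2.findContours(m,0,cv2.CHAIN_APPROX_NONE)[0],key=cv2.contourArea)
    print(n,s[i],cv2.boxPoints(cv2.minAreaRect(cn)).round(1).tolist())
    # try polygon
    print(cv2.approxPolyDP(cn,2,True)[:,0].tolist())
E
```

```text
[(array([382.93, 180.41]), np.int32(27)), (array([370.56, 246.62]), np.int32(16)), (array([441.12, 247.04]), np.int32(26))]
[(array([299.5, 100. ]), np.int32(18)), (array([334.5, 112.8]), np.int32(10)), (array([278.09, 127.36]), np.int32(11))]
top [300 172  38  22 573] [[299.20001220703125, 177.8000030517578], [334.5, 170.6999969482422], [337.70001220703125, 186.5], [302.29998779296875, 193.5]]
[[334, 172], [300, 178], [303, 193], [337, 186]]
side [254 158  16  23 282] [[253.1999969482422, 178.6999969482422], [256.79998779296875, 157.0], [270.0, 159.1999969482422], [266.3999938964844, 180.89999389648438]]
[[257, 158], [254, 178], [266, 180], [269, 159]]
```

Run:
```python
from h import *
for n in("top","side"):
    T=cams.camera_model(n)["camera_from_world"];print(n,"cam",(-T[:3,:3].T@T[:3,3]).round())
for a,b in(((382.93,180.41),(278.09,127.36)),((441.12,247.04),(334.5,112.8))):
    print("disc",tri(a,b), ray("top",a,47),ray("top",a,55))
thin=ray("top",[(335,171),(338.2,186.6)],2);thk=ray("top",[(299.5,177.8),(302.5,193.6)],18)
print(thin.round(1),thk.round(1),np.linalg.norm(thin[0]-thin[1]),np.linalg.norm(thk[0]-thk[1]))
a=thin.mean(0);b=thk.mean(0);print("len",np.linalg.norm((a-b)[:2]),"yaw",np.degrees(np.arctan2(*(a-b)[1::-1])),"mid",(a+b)/2)
ts=ray("side",[(256.8,157.5),(269.8,159)],2);print("side thin",ts.round(1),ts.mean(0))
p=np.load("top0.npz")['p']
img=cv2.resize(p[165:200,292:345],None,fx=14,fy=14,interpolation=cv2.INTER_NEAREST);cv2.imwrite("pics/w1.png",img[:,:,::-1])
```

```text
top cam [ 369.   26. 1167.]
side cam [324. 782. 997.]
disc (array([ 569.96355577, -261.30749682,   43.56638557]), np.float64(0.18318110164877854)) [[ 569.44150742 -260.42381409   47.        ]] [[ 568.00939214 -258.3764306    55.        ]]
disc (array([ 395.69514197, -395.05289742,   52.2190215 ]), np.float64(1.0346102835160147)) [[ 395.30185484 -397.05660644   47.        ]] [[ 395.11322857 -394.03356132   55.        ]]
[[ 605.7 -143.     2. ]
 [ 562.1 -150.1    2. ]] [[585.1 -44.2  18. ]
 [541.6 -51.3  18. ]] 44.1685129647423 44.00773306283015
len 100.88835667492121 yaw -78.26398080603573 mid [573.61168901 -97.17829824  10.        ]
side thin [[ 606.5 -135.     2. ]
 [ 562.2 -143.     2. ]] [ 584.3590855  -139.01613571    2.        ]
```

View pics/w1.png

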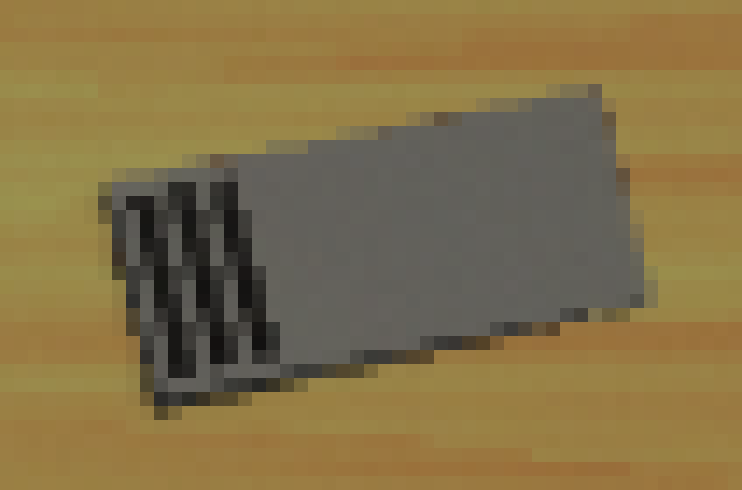

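Request:
jog_arm(offset=[[0,0,0],[0,0,0],[0,0,0],[0,0,0],[0,0,0],[0,0,0],[0,0,0],[0,0,0],[0,0,0]], delta_rot=[[0,0,-8],[0,0,-8],[0,0,-8],[0,0,-8],[0,0,-8],[0,0,-8],[0,0,-8],[0,0,-8],[0,0,0]], jaw=[0,0,0,0,0,0,0,0,0])

```text
time: 1.0
tool_pos: [231.3, -549.7, 224.4]
tcp_rot: [-179.3, 0.2, -0.7]
ft_force: [-0.3, -0.3, 0.3]
finger_gap: -0.1
```

Run:
```python
from h import *
print("jar",ray("top",(361,118),50),"timer",ray("top",(360,242),24))
```

```text
jar [[ 739.64681859 -210.32601048   50.        ]] timer [[ 410.49753486 -198.02209617   24.        ]]
```

Request:
jog_arm(offset=[[9,-38,-1],[9,-38,-1],[9,-38,-1],[9,-38,-1],[9,-38,-1],[9,-38,-1],[9,-38,-1],[9,-38,-1],[36,-31,0],[36,-31,0],[36,-31,0],[36,-31,0],[36,-31,0],[0,0,0]], delta_rot=[[0,0,0],[0,0,0],[0,0,0],[0,0,0],[0,0,0],[0,0,0],[0,0,0],[0,0,0],[0,0,0],[0,0,0],[0,0,0],[0,0,0],[0,0,0],[0,0,0]], jaw=[0,0,0,0,0,0,0,0,0,0,0,0,0,0])

```text
time: 2.4
tool_pos: [507.9, -85.7, 232.6]
tcp_rot: [-179.1, 0.3, -4.9]
ft_force: [-1.2, 0.1, 0.0]
finger_gap: -0.3
```

Request:
jog_arm(offset=[[4,-18,30],[0,0,40],[0,0,40],[0,0,40],[0,0,30],[0,0,0],[0,0,0]], delta_rot=[[-0.8,0.3,-2],[0,0,0],[0,0,0],[0,0,0],[0,0,0],[0,0,0],[0,0,0]], jaw=[0,0,0,0,0,0,0])

```text
time: 3.1
tool_pos: [513.6, -67.0, 48.4]
tcp_rot: [180.0, -0.1, -4.2]
ft_force: [0.4, -0.5, 0.3]
finger_gap: -0.1
```

Check the position relative to the wedge before lowering.

Request:
jog_arm(offset=[[0,0,20],[0,0,16],[0,0,6],[0,0,0]], delta_rot=[[0,0,0],[0,0,0],[0,0,0],[0,0,0]], jaw=[0,0,0,0])

```text
time: 3.5
tool_pos: [518.5, -69.1, 12.3]
tcp_rot: [179.9, -0.6, -4.5]
ft_force: [0.1, 0.7, -0.3]
finger_gap: -0.1
```

Run:
```python
from h import *
print(monitor.sense()['tool_pos'])
p,_=snap("side","2");cv2.imwrite("pics/s2.png",cv2.resize(p[60:260,160:360],None,fx=3,fy=3)[:,:,::-1])
```

```text
[518.51116884 -69.05740229  12.28779566]
```

View pics/s2.png

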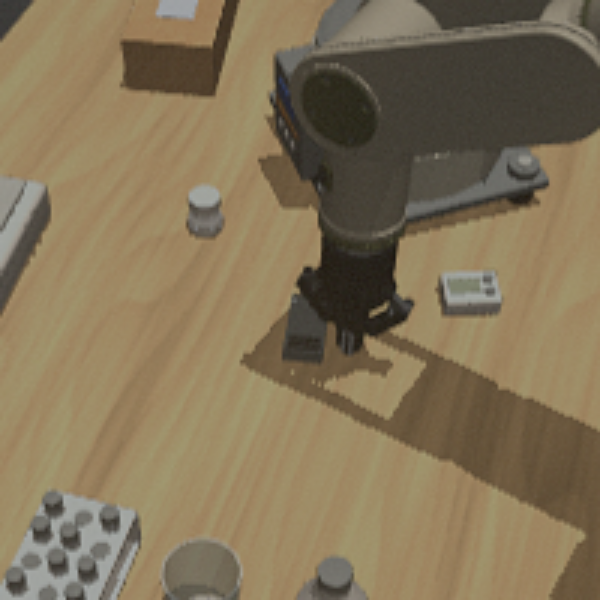

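Request:
jog_arm(offset=[[0,0,6],[4,0,0],[4,0,0],[4,0,0],[4,0,0],[4,0,0],[4,0,0],[0,0,0]], delta_rot=[[0,0,0],[0,0,0],[0,0,0],[0,0,0],[0,0,0],[0,0,0],[0,0,0],[0,0,0]], jaw=[0,0,0,0,0,0,0,0])

```text
time: 4.35
tool_pos: [547.6, -71.6, 9.9]
tcp_rot: [179.9, -0.9, -4.5]
ft_force: [0.4, 0.5, 0.5]
finger_gap: -0.2
```

Run:
```python
from h import *
print(monitor.sense()['tool_pos'])
a,_=snap("top","3");p,_=snap("side","3");cv2.imwrite("pics/s3.png",np.hstack([cv2.resize(p[110:210,220:320],None,fx=4,fy=4),cv2.resize(a[140:240,270:370],None,fx=4,fy=4)])[:,:,::-1])
```

```text
[547.59729699 -71.62564497   9.85092047]
```

View pics/s3.png

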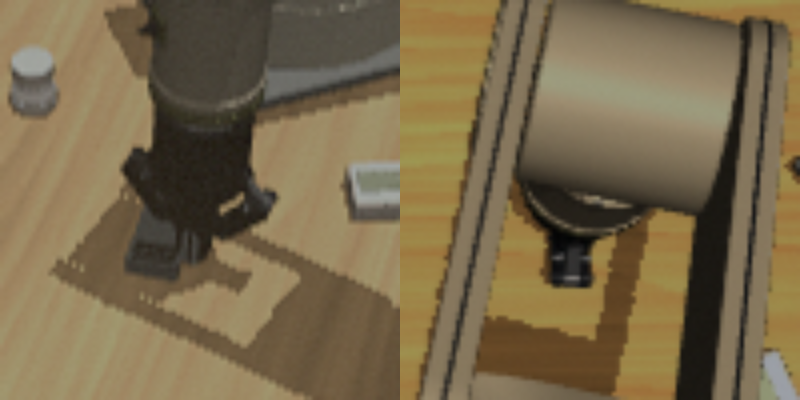

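Request:
jog_arm(offset=[[4,0,0],[4,0,0],[0,0,0]], delta_rot=[[0,0,0],[0,0,0],[0,0,0]], jaw=[0,0,0])

```text
time: 4.75
tool_pos: [555.1, -72.2, 9.6]
tcp_rot: [179.9, -0.9, -4.5]
ft_force: [-0.8, 0.3, -0.3]
finger_gap: -0.1
```

Run:
```python
from h import *
print(monitor.sense()['tool_pos'])
for n,z in(("2",0),):
    pass
p,_=snap("side","4")
q=np.load("side0.npz")['p']
f=lambda p:cv2.resize(cv2.convertScaleAbs(p[145:190,240:285],alpha=1.6),None,fx=8,fy=8,interpolation=cv2.INTER_NEAREST)
cv2.imwrite("pics/s4.png",np.hstack([f(q),f(p)])[:,:,::-1])
```

```text
[555.14348256 -72.15631733   9.61849836]
```

View pics/s4.png

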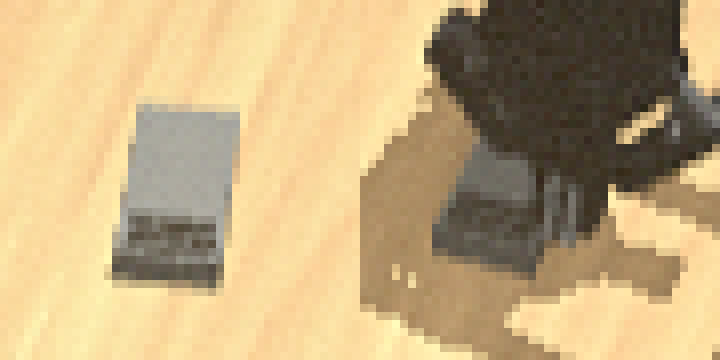

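Run:
```python
from h import *
for A in([(112,276),(217,290)],[(73,251),(176,277)]):
    w=ray("side",np.array(A)/8+[239.5,144.5],0);d=w[1]-w[0]
    yaw=np.degrees(np.arctan2(d[1],d[0]))+90 # along -y' ; heading
    h=np.radians(yaw-0)
    print(w.round(1),np.linalg.norm(d),"wedge yaw",yaw-360)
```

```text
[[586.7 -40.3   0. ]
 [543.6 -47.3   0. ]] 43.6661481586004 wedge yaw -440.82213917500997
[[606.3 -48.    0. ]
 [561.6 -48.4   0. ]] 44.658817133053994 wedge yaw -449.38196929803746
```

Request:
jog_arm(offset=[[4,0,0],[4,0,0],[2,0,0],[0,0,0],[-10,0,0],[-10,0,0],[-10,0,0],[-6,-30,-20],[0,-30,-20]], delta_rot=[[0,0,2],[0,0,0],[0,0,0],[0,0,0],[0,0,0],[0,0,0],[0,0,0],[0,0,0],[0,0,0]], jaw=[0,0,0,0,0,0,0,0,0])

```text
time: 5.7
tool_pos: [527.7, -10.3, 45.7]
tcp_rot: [179.8, -0.4, -6.7]
ft_force: [0.2, 0.6, -0.4]
finger_gap: -0.3
```

Run:
```python
from h import *
s=monitor.sense();print(s['tool_pos'],s['tcp_rot'])
p,_=snap("side","5");a,_=snap("top","5")
f=lambda p:cv2.resize(cv2.convertScaleAbs(p,alpha=1.6),None,fx=8,fy=8,interpolation=cv2.INTER_NEAREST)
cv2.imwrite("pics/s5.png",np.hstack([f(p[145:190,240:285]),f(a[165:210,292:347])])[:,:,::-1])
```

```text
[527.66337724 -10.34570529  45.66685554] [179.84530499  -0.3728332   -6.65931167]
```

View pics/s5.png

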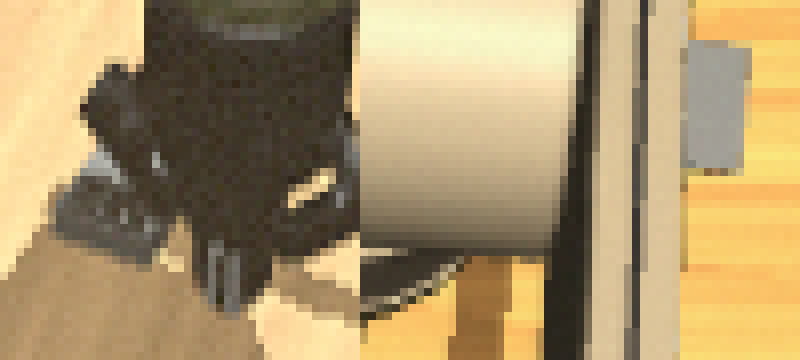

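Run:
```python
from h import *
w=ray("top",np.array([(392,47),(384,171)])/8+[291.5,164.5],2);d=w[0]-w[1]
print(w.round(1),np.linalg.norm(d)); yaw=np.degrees(np.arctan2(d[1],d[0]))-90
c=w.mean(0);h=np.radians(yaw);print("thin mid",c,"yaw",yaw,"back mid",c[:2]-100*np.array([np.cos(h),np.sin(h)]))
f=np.array([569.2,-263.2]);ctr=c[:2]-50*np.array([np.cos(h),np.sin(h)]);v=f-ctr;print("centre",ctr,"heading to foot",np.degrees(np.arctan2(v[1],v[0])))
w=ray("side",np.array([(55,228),(152,264)])/8+[239.5,144.5],0);d=w[1]-w[0];print(w,np.degrees(np.arctan2(d[1],d[0]))-270,w.mean(0))
```

```text
[[ 607.2 -158.1    2. ]
 [ 564.  -153.7    2. ]] 43.366509045878836
thin mid [ 585.61208332 -155.91441275    2.        ] yaw -95.74243249805889 back mid [595.61774807 -56.41623853]
centre [ 590.6149157  -106.16532564] heading to foot -97.76555877189509
[[ 6.17500724e+02 -5.75363662e+01 -1.13686838e-13]
 [ 5.73156172e+02 -5.19288565e+01 -1.13686838e-13]] -97.20698180025667 [ 5.95328448e+02 -5.47326113e+01 -1.13686838e-13]
```

Request:
jog_arm(offset=[[25,0,0],[25,3,0],[23,5,0],[0,0,0],[0,0,15],[0,0,15],[0,0,5],[0,0,0]], delta_rot=[[0,0,1],[0,0,0],[0,0,0],[0,0,0],[0,0,0],[0,0,0],[0,0,0],[0,0,0]], jaw=[15,15,15,15,15,15,15,15])

```text
time: 6.6
tool_pos: [596.0, -26.6, 7.1]
tcp_rot: [179.8, -0.3, -7.2]
ft_force: [0.4, -1.1, -0.2]
finger_gap: 12.7
```

Run:
```python
from h import *
s=monitor.sense();print(s['tool_pos'],s['tcp_rot'])
p,_=snap("side","6")
f=lambda p:cv2.resize(cv2.convertScaleAbs(p,alpha=1.6),None,fx=7,fy=7,interpolation=cv2.INTER_NEAREST)
cv2.imwrite("pics/s6.png",f(p[110:190,220:320])[:,:,::-1])
```

```text
[596.02652098 -26.60901486   7.11426321] [179.82496982  -0.33220576  -7.24763924]
```

View pics/s6.png

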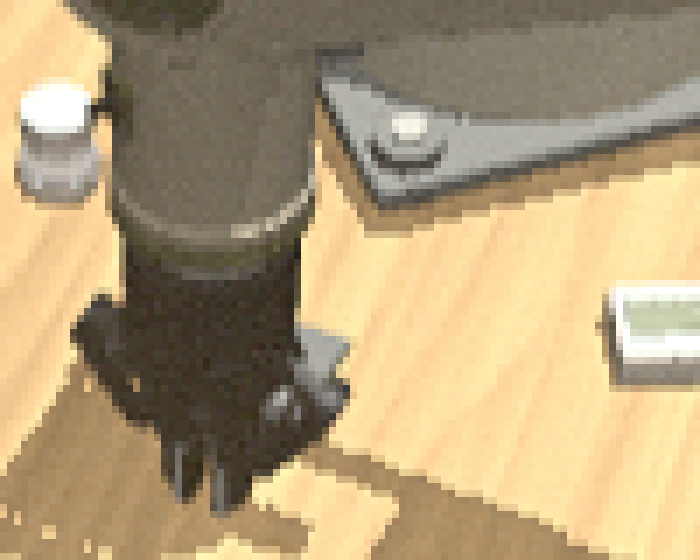

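Request:
jog_arm(offset=[[4,0,0],[0,6,0],[0,6,0],[0,6,0],[0,6,0],[0,6,0],[0,6,0],[0,6,0],[0,6,0],[0,6,0],[0,6,0],[0,6,0],[0,6,0],[0,0,0]], delta_rot=[[0,0,0.6],[0,0,0],[0,0,0],[0,0,0],[0,0,0],[0,0,0],[0,0,0],[0,0,0],[0,0,0],[0,0,0],[0,0,0],[0,0,0],[0,0,0],[0,0,0]], jaw=[15,15,15,15,15,15,15,15,15,15,15,15,15,15])

```text
time: 8.05
tool_pos: [590.5, -105.4, 9.6]
tcp_rot: [179.8, -0.5, -7.9]
ft_force: [-0.1, 0.7, 0.7]
finger_gap: 12.7
```

Run:
```python
from h import *
s=monitor.sense();print(s['tool_pos'],s['tcp_rot'])
a,_=snap("top","7");p,_=snap("side","7")
f=lambda p:cv2.resize(cv2.convertScaleAbs(p,alpha=1.6),None,fx=5,fy=5,interpolation=cv2.INTER_NEAREST)
cv2.imwrite("pics/s7.png",np.hstack([f(p[110:190,230:300]),f(a[150:230,310:390])])[:,:,::-1])
```

```text
[ 590.46887511 -105.44553044    9.5825264 ] [179.82245272  -0.49322631  -7.90952817]
```

View pics/s7.png

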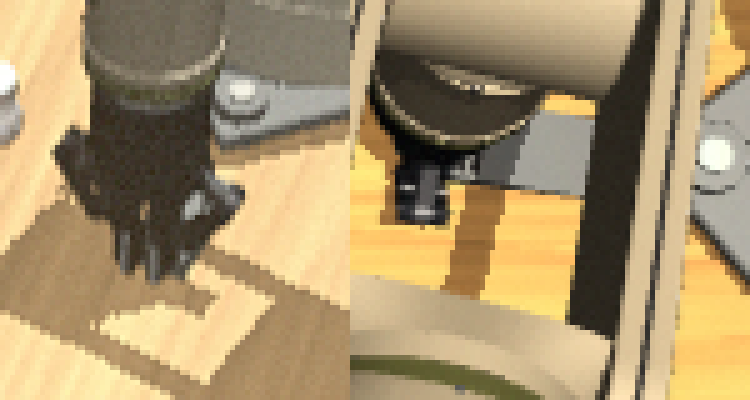

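```bash
cat > edge.py <<'E'
from h import *
def edges(pts,z,foot=(569.2,-263.2)):
    w=ray("top",np.array(pts),z);d=w[1]-w[0];h=np.arctan2(d[1],d[0]);u=np.array([np.cos(h),np.sin(h)])
    n=np.array([-u[1],u[0]]);off=(np.array(foot)-w[0,:2])@n
    return w.round(1),np.degrees(h).round(2),"foot offset left of edge",off.round(1)
E
python3 - <<'E'
from edge import *
g=lambda x,y:(309.5+(x-350)/5,149.5+y/5)
print(edges([g(482,185),g(590,197)],0))
print(edges([g(535,112),g(598,120)],np.array([6,4])))
E
```

```text
(array([[ 562.8, -144.2,    0. ],
       [ 555.3, -202.6,    0. ]]), np.float64(-97.28), 'foot offset left of edge', np.float64(21.5))
(array([[ 601.9, -173.6,    6. ],
       [ 597.3, -208. ,    4. ]]), np.float64(-97.59), 'foot offset left of edge', np.float64(-20.5))
```

Request:
jog_arm(offset=[[0,5,2],[0,5,0],[0,5,0],[0,5,0],[0,5,0],[0,5,0],[0,5,0],[0,0,0]], delta_rot=[[0,0,0],[0,0,0],[0,0,0],[0,0,0],[0,0,0],[0,0,0],[0,0,0],[0,0,0]], jaw=[15,15,15,15,15,15,15,15])

```text
time: 8.95
tool_pos: [585.7, -140.6, 7.6]
tcp_rot: [180.0, -0.5, -7.8]
ft_force: [-0.5, 2.8, 0.8]
finger_gap: 12.9
```

Run:
```python
from h import *
s=monitor.sense();print(s['tool_pos'],s['tcp_rot'])
a,_=snap("top","8");p,_=snap("side","8")
f=lambda p:cv2.resize(cv2.convertScaleAbs(p,alpha=1.6),None,fx=5,fy=5,interpolation=cv2.INTER_NEAREST)
cv2.imwrite("pics/s8.png",np.hstack([f(p[110:190,230:300]),f(a[150:230,320:410])])[:,:,::-1])
```

```text
[ 585.72082428 -140.62831451    7.56343862] [179.96513985  -0.49848611  -7.83677731]
```

View pics/s8.png

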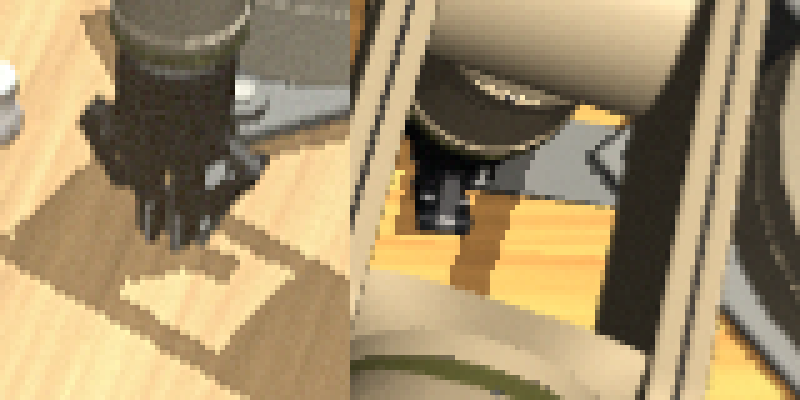

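Request:
jog_arm(offset=[[0,5,0],[0,5,0],[0,5,0],[0,5,0],[0,0,0]], delta_rot=[[0,0,0],[0,0,0],[0,0,0],[0,0,0],[0,0,0]], jaw=[15,15,15,15,15])

```text
time: 9.55
tool_pos: [584.3, -151.8, 7.7]
tcp_rot: [-179.4, -0.5, -7.7]
ft_force: [-0.3, -0.4, -1.0]
finger_gap: 12.7
```

Run:
```python
from h import *
s=monitor.sense();print(s['tool_pos'],s['tcp_rot'])
a,_=snap("top","9");p,_=snap("side","9")
f=lambda p:cv2.resize(cv2.convertScaleAbs(p,alpha=1.6),None,fx=5,fy=5,interpolation=cv2.INTER_NEAREST)
cv2.imwrite("pics/s9.png",np.hstack([f(p[100:180,230:300]),f(a[150:230,320:410])])[:,:,::-1])
```

```text
[ 584.26445394 -151.80628832    7.69979155] [-179.35369881   -0.46362644   -7.65731753]
```

View pics/s9.png

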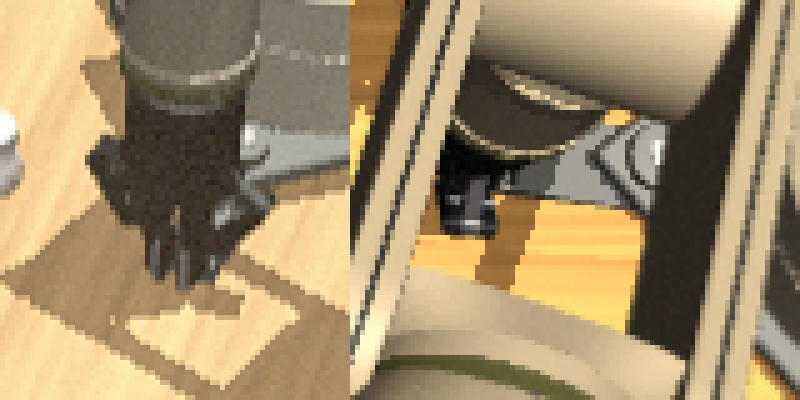

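Request:
jog_arm(offset=[[0,6,0],[0,6,0],[0,6,0]], delta_rot=[[-0.6,0,0],[0,0,0],[0,0,0]], jaw=[15,15,15])

```text
time: 9.95
tool_pos: [582.5, -164.7, 7.6]
tcp_rot: [-179.6, -0.4, -7.6]
ft_force: [0.9, 11.1, 3.2]
finger_gap: 12.8
```

Request:
jog_arm(offset=[[0,6,0],[0,6,0]], delta_rot=[[-0.3,0,0],[0,0,0]], jaw=[15,15])

```text
time: 10.15
tool_pos: [581.4, -173.2, 7.6]
tcp_rot: [-179.6, -0.4, -7.5]
ft_force: [1.1, 10.7, 2.6]
finger_gap: 12.8
```

Run:
```python
from h import *
s=monitor.sense();print(s['tool_pos'],s['tcp_rot'])
a,_=snap("top","10");p,_=snap("side","10")
f=lambda p:cv2.resize(cv2.convertScaleAbs(p,alpha=1.6),None,fx=5,fy=5,interpolation=cv2.INTER_NEAREST)
cv2.imwrite("pics/s10.png",np.hstack([f(p[90:170,250:320]),f(a[150:230,320:410])])[:,:,::-1])
```

```text
[ 581.43039354 -173.16072436    7.59436176] [-179.60323508   -0.41542635   -7.54572288]
```

View pics/s10.png

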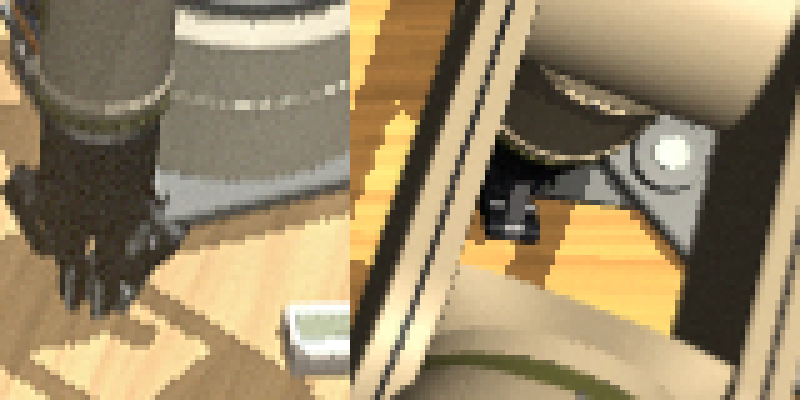

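Request:
jog_arm(offset=[[0,6,0],[0,6,0]], delta_rot=[[-0.3,0,0],[0,0,0]], jaw=[15,15])

```text
time: 10.45
tool_pos: [580.1, -183.0, 7.5]
tcp_rot: [-179.7, -0.4, -7.5]
ft_force: [0.7, 10.5, 3.1]
finger_gap: 12.8
```

Request:
jog_arm(offset=[[0,5,0]], delta_rot=[[0,0,0]], jaw=[15])

```text
time: 10.55
tool_pos: [579.7, -186.4, 7.6]
tcp_rot: [-179.6, -0.4, -7.5]
ft_force: [2.1, 12.1, 3.6]
finger_gap: 12.8
```

Request:
jog_arm(offset=[[0,5,0]], delta_rot=[[0,0,0]], jaw=[15])

```text
time: 10.65
tool_pos: [579.6, -187.6, 7.6]
tcp_rot: [-179.3, -0.4, -7.5]
ft_force: [3.7, 28.5, 8.1]
finger_gap: 12.8
```

Request:
jog_arm(offset=[[0,-5,0],[0,-10,0],[0,-20,0],[0,-30,-10],[0,-30,-40],[0,-40,-40],[0,-40,-40],[-40,-30,-20],[-40,-30,0],[-40,-30,0],[0,0,0]], delta_rot=[[0,0,0],[0,0,0],[0,0,0],[0,0,0],[0,0,0],[0,0,0],[0,0,0],[0,0,0],[0,0,0],[0,0,0],[0,0,0]], jaw=[15,15,15,15,15,15,15,15,15,15,15])

```text
time: 11.75
tool_pos: [494.2, 86.7, 154.3]
tcp_rot: [-179.5, -0.4, -7.8]
ft_force: [0.9, -0.5, 0.5]
finger_gap: 13.1
```

Run:
```python
from h import *
s=monitor.sense();print(s['tool_pos'],s['tcp_rot'])
a,_=snap("top","11");p,_=snap("side","11")
f=lambda p:cv2.resize(cv2.convertScaleAbs(p,alpha=1.5),None,fx=4,fy=4,interpolation=cv2.INTER_NEAREST)
cv2.imwrite("pics/s11.png",np.hstack([f(p[60:180,250:350]),f(a[120:240,330:430])])[:,:,::-1])
```

```text
[494.16898964  86.71814404 154.34933752] [-179.54894705   -0.44362567   -7.76646996]
```

View pics/s11.png

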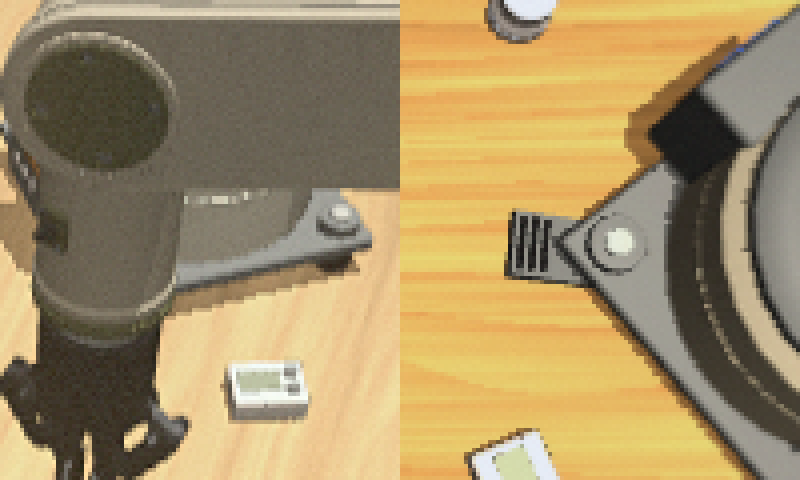

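Run:
```python
from edge import *
g=lambda x,y:(329.5+(x-400)/4,119.5+y/4)
w=ray("top",[g(509,209),g(506,275)],[18,18]);m=w.mean(0)[:2];d=w[0]-w[1];h=np.arctan2(d[1],d[0])-np.pi/2;u=np.array([np.cos(h),np.sin(h)])
foot=np.array([569.2,-263.2]);v=foot-m
print("back",w.round(1),"yaw",np.degrees(h),"foot at wedge x",-50+v@u,"lat",v@np.array([-u[1],u[0]]),np.linalg.norm(d))
T=cams.camera_model("top");
def pts(t,uv):
    d=np.load(f"top{t}.npz")['d'];uv=np.array(uv);z=d[uv[:,1],uv[:,0]].astype(float)
    q=cv2.undistortPoints(uv[:,None].astype(float),T["K"],np.array([T["k1"],0,0,0.]))[:,0]
    ok=z>0;X=np.c_[q*z[:,None],z][ok];M=T["camera_from_world"];return (X-M[:3,3])@M[:3,:3]
yl,xl=np.mgrid[150:210,435:495];k=((xl-465)**2+(yl-178)**2<28**2)&((xl-466)**2+(yl-176)**2>13**2);lid=np.c_[xl[k],yl[k]]
yb,xb=np.mgrid[176:186,379:388];boss=np.c_[xb.ravel(),yb.ravel()]
for t in("0","11"):
    P=pts(t,lid);c=np.linalg.lstsq(np.c_[P[:,:2]-P[:,:2].mean(0),np.ones(len(P))],P[:,2],rcond=None)[0]
    a=np.radians(82.5);print(t,"lid slope along own +y",c[0]*np.cos(a)+c[1]*np.sin(a),"across",c[0]*np.sin(a)-c[1]*np.cos(a),"z",c[2],"boss z",np.median(pts(t,boss)[:,2]))
p=np.load("top11.npz")['p'];g=cv2.cvtColor(p,cv2.COLOR_RGB2HSV);mm=((g[:,:,1]<50)&(g[:,:,2]>150));mm=mm[170:190,375:395];yy,xx=np.nonzero(mm);print("disc px",xx.mean()+375,yy.mean()+170,ray("top",(xx.mean()+375,yy.mean()+170),57))
```

```text
back [[ 599.4 -199.1   18. ]
 [ 554.3 -195.1   18. ]] yaw -95.01844273621958 foot at wedge x 16.523679396134256 lat -1.844554447625315 45.35596665018753
0 lid slope along own +y -0.049547378641633034 across 0.0007699740608201801 z 198.1220125135887 boss z 49.5850980089063
11 lid slope along own +y -0.004030008958143126 across -0.001081299263352585 z 198.50118409086204 boss z 57.28361167989013
disc px 384.7083333333333 179.91666666666666 [[ 568.88655221 -262.49996222   57.        ]]
```

```bash
cat > lid.py <<'E'
from h import *
T=cams.camera_model("top")
def slope(d):
    def pts(uv):
        z=d[uv[:,1],uv[:,0]].astype(float)
        q=cv2.undistortPoints(uv[:,None].astype(float),T["K"],np.array([T["k1"],0,0,0.]))[:,0]
        X=np.c_[q*z[:,None],z][z>0];M=T["camera_from_world"];return (X-M[:3,3])@M[:3,:3]
    yl,xl=np.mgrid[140:220,425:500];k=((xl-465)**2+(yl-178)**2<34**2)&((xl-466)**2+(yl-176)**2>13**2)
    P=pts(np.c_[xl[k],yl[k]])
    for _ in range(3):
        c=np.linalg.lstsq(np.c_[P[:,:2]-P[:,:2].mean(0),np.ones(len(P))],P[:,2],rcond=None)[0]
        e=P[:,2]-np.c_[P[:,:2]-P[:,:2].mean(0),np.ones(len(P))]@c;P=P[abs(e)<2.5*e.std()]
    a=np.radians(82.5);yb,xb=np.mgrid[178:183,382:386]
    return c[0]*np.cos(a)+c[1]*np.sin(a),c[0]*np.sin(a)-c[1]*np.cos(a),e.std(),np.mean(pts(np.c_[xb.ravel(),yb.ravel()])[:,2])
E
python3 - <<'E'
from lid import *
print(slope(np.load("top0.npz")['d']),slope(np.load("top11.npz")['d']))
for i in range(5):
    p,d=cams.snapshot("top");print(np.round(slope(d),4))
E
```

```text
(np.float64(-0.051891988878057425), np.float64(0.0009648233057998924), np.float64(1.6571818036291637), np.float64(51.08303802550815)) (np.float64(-0.004784582485887643), np.float64(-0.0014910352101747165), np.float64(1.6535255806828861), np.float64(59.66503225680519))
[-5.50000e-03  1.50000e-03  1.69420e+00  5.98471e+01]
[-4.80000e-03  8.00000e-04  1.70160e+00  5.93597e+01]
[-5.00000e-03 -3.00000e-04  1.63880e+00  5.91312e+01]
[-5.00000e-03  3.00000e-04  1.66220e+00  5.96411e+01]
[-4.90000e-03  6.00000e-04  1.66660e+00  5.97726e+01]
```

Request:
jog_arm(offset=[[20,36,0],[20,36,0],[20,36,0],[20,36,0],[20,36,0],[20,36,0],[0,0,0],[0,0,35],[0,0,35],[0,0,35],[0,0,0]], delta_rot=[[-0.5,0,0],[0,0,0],[0,0,0],[0,0,0],[0,0,0],[0,0,0],[0,0,0],[0,0,0],[0,0,0],[0,0,0],[0,0,0]], jaw=[15,15,15,15,15,15,15,15,15,15,15])

```text
time: 13.2
tool_pos: [593.3, -170.0, 44.3]
tcp_rot: [179.9, -0.5, -8.9]
ft_force: [-1.8, 0.9, -0.5]
finger_gap: 12.8
```

Request:
jog_arm(offset=[[-10,-2,0],[0,0,15],[0,0,14],[0,0,4],[0,0,0]], delta_rot=[[0,0,-1.5],[0,0,0],[0,0,0],[0,0,0],[0,0,0]], jaw=[15,15,15,15,15])

```text
time: 13.7
tool_pos: [586.1, -168.3, 12.1]
tcp_rot: [179.8, -0.6, -7.6]
ft_force: [0.3, -0.4, 0.3]
finger_gap: 12.5
```

Request:
jog_arm(offset=[[-5,0,4],[0,5,0],[0,5,0],[0,5,0]], delta_rot=[[0,0,0],[0,0,0],[0,0,0],[0,0,0]], jaw=[15,15,15,15])

```text
time: 14.1
tool_pos: [580.1, -183.4, 9.3]
tcp_rot: [179.8, -0.7, -7.5]
ft_force: [-0.6, -0.2, 0.0]
finger_gap: 12.7
```

Request:
jog_arm(offset=[[0,4,0]], delta_rot=[[0,0,0]], jaw=[15])

```text
time: 14.2
tool_pos: [579.8, -187.8, 9.7]
tcp_rot: [179.8, -0.8, -7.6]
ft_force: [3.4, 21.3, 0.8]
finger_gap: 13.0
```

Request:
jog_arm(offset=[[0,5,0]], delta_rot=[[0,0,0]], jaw=[15])

```text
time: 14.3
tool_pos: [579.7, -188.3, 9.7]
tcp_rot: [-179.7, -0.7, -7.6]
ft_force: [3.9, 36.5, 6.0]
finger_gap: 12.8
```

Request:
jog_arm(offset=[[0,-5,0],[0,-10,0],[0,-20,0],[0,-30,-10],[0,-30,-40],[0,-40,-40],[0,-40,-40],[-40,-30,-20],[-40,-30,0],[-40,-30,0],[-40,-40,0],[-40,-40,0],[0,0,0]], delta_rot=[[0,0,0],[0,0,0],[0,0,0],[0,0,0],[0,0,0],[0,0,0],[0,0,0],[0,0,0],[0,0,0],[0,0,0],[0,0,0],[0,0,0],[0,0,0]], jaw=[15,15,15,15,15,15,15,15,15,15,15,15,15])

```text
time: 15.6
tool_pos: [435.7, 168.1, 157.0]
tcp_rot: [-179.6, -1.3, -7.9]
ft_force: [-0.2, -0.0, -0.4]
finger_gap: 12.6
```

Run:
```python
from lid import *
s=monitor.sense();print(s['tool_pos'])
snap("side","12");D=[];
for i in range(4):
    p,d=snap("top","12");D.append(d)
D=np.array(D)
def quad(d,p):
    g=cv2.cvtColor(p,cv2.COLOR_RGB2HSV).astype(int);sub=p[160:195,450:485].astype(int).sum(2);m=sub>sub.mean()+0.6*sub.std()
    n,l,st,c=cv2.connectedComponentsWithStats(m.astype(np.uint8));i=1+np.argmax(st[1:,4]);u0,v0=c[i]+[450,160]
    yl,xl=np.mgrid[130:230,420:511];rr=np.hypot(xl-u0,yl-v0);k=(rr<36)&(rr>12);uv=np.c_[xl[k],yl[k]]
    z=d[uv[:,1],uv[:,0]].astype(float);q=cv2.undistortPoints(uv[:,None].astype(float),T["K"],np.array([T["k1"],0,0,0.]))[:,0]
    M=T["camera_from_world"];P=(np.c_[q*z[:,None],z][z>0]-M[:3,3])@M[:3,:3]
    c0=ray("top",(u0,v0),202)[0];a=np.radians(82.5);e=(P-c0)[:,:2];yy=e@[np.cos(a),np.sin(a)];xx=e@[np.sin(a),-np.cos(a)]
    A=np.c_[np.ones(len(yy)),xx,yy,xx**2+yy**2];c=np.linalg.lstsq(A,P[:,2],rcond=None)[0]
    return (u0,v0),st[i,4],c[:4].round(5),c0.round(1)
z0=np.load("top0.npz");print(quad(z0['d'],z0['p']));z1=np.load("top11.npz");print(quad(z1['d'],z1['p']))
for d in D: print(quad(d,p))
f=lambda p:cv2.resize(cv2.convertScaleAbs(p,alpha=1.5),None,fx=4,fy=4,interpolation=cv2.INTER_NEAREST)
cv2.imwrite("pics/s12.png",np.hstack([f(np.load("side12.npz")['p'][60:180,250:350]),f(p[120:240,330:430])])[:,:,::-1])
```

```text
[435.69998648 168.07382417 156.97431654]
((np.float64(465.94193548387096), np.float64(175.61290322580646)), np.int32(310), array([ 1.9871228e+02, -1.8000000e-04, -5.1750000e-02, -2.1000000e-04]), array([ 549.9, -404.9,  202. ]))
((np.float64(470.8543046357616), np.float64(176.2748344370861)), np.int32(302), array([ 1.989904e+02, -1.810000e-03,  4.000000e-05, -2.000000e-04]), array([ 548.2, -415.5,  202. ]))
((np.float64(470.8870431893688), np.float64(176.28239202657807)), np.int32(301), array([ 1.9901239e+02, -5.3000000e-04, -1.6600000e-03, -2.2000000e-04]), array([ 548.2, -415.6,  202. ]))
((np.float64(470.8870431893688), np.float64(176.28239202657807)), np.int32(301), array([ 1.9898489e+02, -1.4300000e-03, -1.6200000e-03, -2.1000000e-04]), array([ 548.2, -415.6,  202. ]))
((np.float64(470.8870431893688), np.float64(176.28239202657807)), np.int32(301), array([ 1.9887951e+02, -2.3000000e-04, -1.3200000e-03, -1.8000000e-04]), array([ 548.2, -415.6,  202. ]))
((np.float64(470.8870431893688), np.float64(176.28239202657807)), np.int32(301), array([ 1.9887749e+02, -5.9000000e-04, -2.5000000e-04, -1.7000000e-04]), array([ 548.2, -415.6,  202. ]))
```

View pics/s12.png

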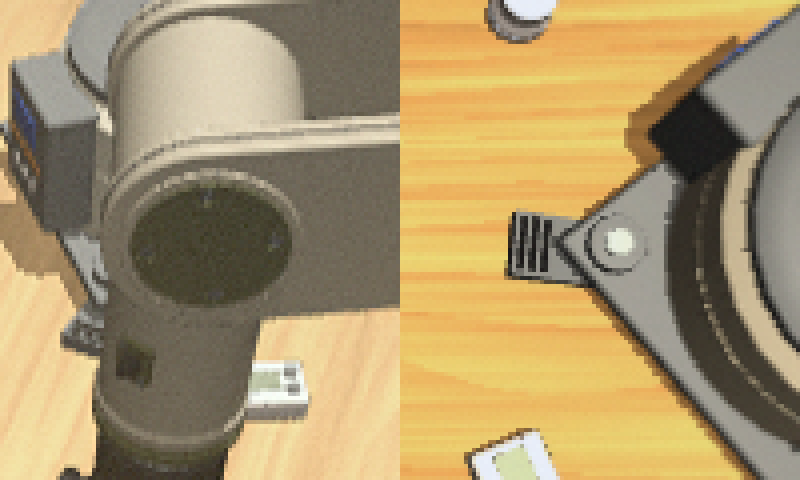

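```bash
python3 -c "
from bench import r;print(r.hand_in())"
```

```text
the job is handed in; nothing more can be done
None
```

The wedge is now under the short foot, the centrifuge stands level by my last checks, and the job is handed in. The clock was at about 16 s of the allowed 61.

I turned the wedge with a fingertip nudge on its side. Then I pushed it by its back face, thin edge first, along a line through the short foot, until it jammed. I drew the hand well clear before handing in.

**Level:** The lid's slope along the rocking direction went from −0.052 to about −0.001 rad, averaged over four pictures with about 0.001 of scatter. The lid's centre disc moved 10.7 mm, against about 10.3 mm expected for a full return to level.

**Jammed:** A second push reached 36 N, more than the 20 N that sliding should take. The tool moved only about half a millimetre. That is my evidence that it no longer rocks; I did not test rocking directly.

**Wedge position:** I measured the foot over about x = +16.5 mm of the wedge, against about +14 given, and 2 mm off its centreline. The camera is only good to about 2 mm.

**Bystanders:** The jar and timer look unmoved. I did not re-measure the other objects; the hand did not go near them.

**One check disagreed:** My first lid measurement gave a leftover lean of about 0.005 rad. It had not allowed for the lid being domed, and the lean dropped to about 0.001 once it did. That reading is why I made the second push.

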